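# Switch the ball-knob sorter to its empty chute and feed it

## Task

The left collecting chute of the ball-knob sorter is full. With the fingertips only, push the seesaw gate over on its pivot until it leans fully down to the empty right chute; then press the red release pad down so that all three waiting wooden balls run into the right chute, and let go of it. Do not touch or lift any of the balls, and leave the full chute and everything else on the bench as it is.

Things in the scene. Friction and masses are not known exactly. Their poses are not given: they have to be found in the camera images.
- sorter: the sorter, a fixed fixture on a plywood base 18 mm thick, turned up to 17 degrees either way. Origin: on the bench right below the middle of the gate's pivot; +x points up the feed chute (roughly away from the robot), +y to the LEFT collecting chute, z up. Triples (x, y, z) in these notes are mm in this frame
- feed_mouth (a point): floor at the lower end of the feed chute, (26, 0, 122): an open aluminium channel 44 mm wide inside with walls 20 mm high, that slopes 6 degrees down towards the robot from (241, 0, 145) and drops parts onto the middle of the gate
- right_chute_end (a point): floor at the closed outer end of the right collecting chute, (0, -255, 55): an open aluminium channel 48 mm wide inside, walls 22 mm high, sloping 9 degrees down and outwards from the gate's right end at (0, -95, 80). Room for four balls; starts empty
- left_chute_end (a point): the same point of the left collecting chute, (0, 255, 55), a mirror image; starts full with four balls
- gate (a joint): angle of the seesaw gate, a steel trough 177 mm long along y, floor 25 mm above its pivot (0, 0, 85), which lies along x. -0.22 rad: left end down on its stop (the start); +0.22: right end down on its stop, feeding the right chute. Top-heavy: pressed past level (0) by about 1 N on a tab it tumbles on to the other stop by itself within about 1 s and stays
- gate_right_tab (a point): top centre of the press tab at the gate's right end: a flat 42 x 44 mm steel flange with a yellow pad, standing out towards the robot from the top of the gate's front wall; free above and below. Moves with the gate: (-46, -53, 154) when the right end is up, (-46, -77, 125) when fully down, so a straight press down at y = -67 stays on the tab
- gate_left_tab (a point): the same tab at the gate's left end, a mirror image; starts down
- release (a joint): angle of the spring-loaded release lever beside the feed chute, pivot along x at (79, -55, 162). 0: at rest, its stop finger hangs in the feed chute and holds back the waiting balls; from 0.4 rad the finger is clear above the balls and they run out; 0.5 is the end of travel. Springs back to 0 when let go
- release_pad (a point): top centre of the round red push pad, 38 mm across, on the outer end of the release lever, at (79, -110, 182) at rest, free above. Pressed straight down it sinks 24 mm for 0.4 rad, 29 mm to the end of travel, taking 2 to 4 N
- waiting0_center (a point): centre of wooden ball knob 1 of the three waiting in the feed chute behind the stop finger (ball 36 mm across, about 18 g; 1 is the lowest). Let go, all three reach the end of a chute in 2 to 3 s
- waiting1_center (a point): centre of wooden ball knob 2 of the three waiting in the feed chute behind the stop finger (ball 36 mm across, about 18 g; 1 is the lowest). Let go, all three reach the end of a chute in 2 to 3 s
- waiting2_center (a point): centre of wooden ball knob 3 of the three waiting in the feed chute behind the stop finger (ball 36 mm across, about 18 g; 1 is the lowest). Let go, all three reach the end of a chute in 2 to 3 s
- stored0_center (a point): centre of one of the four stored wooden balls (36 mm) in the full left chute; to stay there
- stored1_center (a point): centre of one of the four stored wooden balls (36 mm) in the full left chute; to stay there
- stored2_center (a point): centre of one of the four stored wooden balls (36 mm) in the full left chute; to stay there
- stored3_center (a point): centre of one of the four stored wooden balls (36 mm) in the full left chute; to stay there
- sanding_block: green sanding block 130 x 62 x 40 mm with a brown-red abrasive disc on top, loose, behind the left chute; origin at its underside; to be left alone
- eraser: pink eraser 48 x 22 x 13 mm, loose, in front of the sorter; origin at its underside; to be left alone
- screwdriver: screwdriver 170 mm with amber handle, loose, in front of the left chute; origin at its underside; to be left alone
- square: combination square, steel rule 240 mm with black head 100 mm, loose, beyond the right chute's end; origin at its underside; to be left alone
- glue: white glue bottle 54 mm across, 130 mm tall, loose, behind the right chute; origin at its underside; to be left alone
- wax_tin: brass-coloured wax tin 76 mm across, 45 mm tall, loose, left rear; origin at its underside; to be left alone
Things that resemble listed ones, but are neither listed nor needed, are in the scene too. Leave any turquoise or yellow look-alike of the part that bears waiting2_center alone.

How it is judged (in metres and radians):
On the way, in this order (a step that is already met when the one before it is completed fails the run):
1. the gate is rocked fully over to the right while the three balls still wait in the feed chute (value of joint gate above 0.2 rad and x of each of waiting0_center, waiting1_center, waiting2_center in the frame of sorter above 0.085 m), for 0.2 s.
2. all three waiting balls have run down into the right chute (y of waiting0_center in the frame of sorter between -0.262 and -0.125 m and x of waiting0_center in the frame of sorter between -0.028 and 0.028 m and z of waiting0_center in the frame of sorter between 0.04 and 0.115 m and y of waiting1_center in the frame of sorter between -0.262 and -0.125 m and x of waiting1_center in the frame of sorter between -0.028 and 0.028 m and z of waiting1_center in the frame of sorter between 0.04 and 0.115 m and y of waiting2_center in the frame of sorter between -0.262 and -0.125 m and x of waiting2_center in the frame of sorter between -0.028 and 0.028 m and z of waiting2_center in the frame of sorter between 0.04 and 0.115 m), for 0.2 s.
At the end, for the whole second after the job is handed in: The gate rests on its right stop (joint gate above 0.2 rad), the release lever has sprung back (below 0.08 rad), all three formerly waiting balls lie at rest (below 0.05 m/s) inside the right collecting chute, and the four stored balls are within 20 mm of where they were in the left chute (all of step 2 and value of joint gate above 0.2 rad and value of joint release below 0.08 rad and linear speed of each of waiting0, waiting1, waiting2 below 0.05 m/s and distance of each of stored0_center, stored1_center, stored2_center, stored3_center from where it was at the start of the episode below 0.02 m); the robot touches nothing.
It fails at once if something other than the fingers (arm or gripper body) presses on the sorter with more than 5 N (contact force between the arm and sorter above 5 N).
It fails at once if a ball is touched by the robot (more than 0.5 N) (contact force between any of the fingers, the arm and waiting0 above 0.5 N or contact force between any of the fingers, the arm and waiting1 above 0.5 N or contact force between any of the fingers, the arm and waiting2 above 0.5 N or contact force between any of the fingers, the arm and stored0 above 0.5 N or contact force between any of the fingers, the arm and stored1 above 0.5 N or contact force between any of the fingers, the arm and stored2 above 0.5 N or contact force between any of the fingers, the arm and stored3 above 0.5 N).
It fails at once if a ball is lifted out of its chute (height (world z) of any of waiting0_center, waiting1_center, waiting2_center above 0.185 m or height (world z) of any of stored0_center, stored1_center, stored2_center, stored3_center above 0.125 m).
It fails at once if a thing standing by on the bench is moved more than 20 mm (distance of any of sanding_block, eraser, screwdriver, square, glue, wax_tin from where it was at the start of the episode above 0.02 m).
It fails at once if a stored ball leaves its place in the left chute (more than 30 mm) (distance of any of stored0_center, stored1_center, stored2_center, stored3_center from where it was at the start of the episode above 0.03 m).
It also fails if it takes over 38 s, if anything falls off the work surface, if the arm or the gripper's body presses on something with over 40 N, if the wrist force passes 120 N, or if a joint passes its speed limit or range.

## Robot

A 6-joint arm with a two-finger parallel gripper is mounted at the origin on the work surface. World frame = base frame: x ahead of the robot, y to its left, z up, the work surface at z = 0. Lengths are in mm, angles in rad, forces in N, time in s.
With the tool pointing down it reaches from about 400 to 925 mm from the base axis. Payload 12.5 kg.
Tool frame: the origin (TCP) lies at the centre of the arm's flange, where the gripper is bolted on; the fingertips stand 190 mm ahead of it and the grasp point (between the pads) lies 171 mm ahead of it; z points along the fingers, y is the direction in which the jaws open and shut (so a half turn about z gives the same grasp; the last joint's range is limited). The gripper opens to 95 mm and grips with 3 to 60 N. Pads are 20 mm wide; open, the fingers measure 119 mm over their backs; the gripper's body (75 mm by 180 mm) begins 59 mm behind the grasp point.
Start: joints at [-1.353, 0.491, 1.559, -0, 1.092, -0.106], TCP at [198.876, -592.514, 404.761] pointing down, gripper open.
Joint ranges: [-3.1, 3.1], [-0.84, 2.19], [0.05, 2.79], [-1.13, 4.28], [0.06, 2.93], [-2.69, 2.69]. Speed limits (rad/s): [2.22, 2.22, 2.79, 3.14, 3.14, 3.14].

## Interface

Orientations are given as [roll, pitch, yaw] about the fixed x, y, z axes, in that order (R = Rz(yaw) Ry(pitch) Rx(roll)).
In Python, from cell import env gives the robot as it stands.
- The arm moves only by the shell command python3 -m pendant 'ROWS'. ROWS is JSON, a list of rows, each an object of numbers: "x", "y", "z": the shift along the tool's x, y, z in units of 150 mm (1.0 is 150 mm); "rx", "ry", "rz": the turn, a rotation vector about the tool's x, y, z in units of 45 degrees (1.0 is 45 degrees); "jaw": the opening, from 0 (shut) to 1 (fully open). In form: [{"x": .., "y": .., "z": .., "rx": .., "ry": .., "rz": .., "jaw": ..}, ...]. A call has 1 to 10 rows; each row is the pose to reach, as a shift and turn from the pose commanded when the call began, along the tool's axes at that moment; what a row does not reach only later rows make up. A row lasts 1/8 s, in which the tool goes at most 62.5 mm and 10.7 degrees, less where a joint would pass 70% of its speed; a pose out of reach is approached as far as the arm can. A call with a number of a shift or a turn outside -1 to 1 is refused whole. A call with a gripper value outside its range is refused whole. The fingers move at their own pace and stop on an object; the grip force is fixed at half the most. Time passes only in rows, so rows that repeat a pose let the fingers close. It gives the time, the measured TCP pose, the force and the opening at its end, in the units of the state.
- env.state(): the state, without advancing time (a new reading comes with each control period).
- env.read_camera(name): name is "scene" or "top" or "wrist"; returns a dict with "img" (400x640x3 uint8, red, green, blue), "fx", "fy", "cx", "cy" (pixels), "rvec" (rotation vector, rad) and "tvec" (3), from world to camera coordinates, as OpenCV has them. Camera axes: x right, y down, z forward; pixel columns grow to the right and rows downward; lengths in mm; the calibration is good to about 2 mm. A picture is of the moment at which its call begins. There is no depth.
- env.job_done(): hands the job in, once; it reports no verdict.
The state is a dict: "t": time; "joints": joint angles; "qvel": joint speeds; "tau": joint torques, N m; "eef_pos": TCP position; "tcp_rot": TCP orientation; "ft_force": force on the tool from outside, world axes, zero at the start; "moment": the same for the moment, N m; "opening": opening from 0.0 (shut) to 1.0 (fully open).
Only numpy, scipy, OpenCV 4.12 (cv2) and the standard library are available. Lean on these libraries where they do the work, as an engineer would, in place of code of your own. Each camera call takes 0.05 s, during which the arm holds its last target.

## Working session

There is one attempt and no reset: what is moved stays moved. The work goes in short steps, Python scripts to look and compute and a shell command to move; the robot and the scene stay as the last step left them, time stands still between calls to the robot, and variables do not carry over. Pictures are saved under pics/ and viewed, and the job is handed in when it is done.

```bash
mkdir -p pics; ls; python3 - <<'E'
from cell import env
import cv2
s=env.state();print(s)
for n in ("scene","top","wrist"):
    c=env.read_camera(n);cv2.imwrite(f"pics/{n}0.png",c["img"][:,:,::-1]);print(n,c["fx"],c["fy"],c["cx"],c["cy"],c["rvec"],c["tvec"])
E
```

```text
pics
{'t': 0.0, 'joints': array([-1.35259588e+00,  4.91582116e-01,  1.55947606e+00, -6.88859574e-06,
        1.09169319e+00, -1.05616465e-01]), 'qvel': array([ 0.00012491, -0.00038819,  0.00051737,  0.00043854, -0.00030436,
        0.00069429]), 'tau': array([-3.56545250e-03, -6.12654305e+01, -2.58181429e+01,  6.91624009e-02,
        4.82308993e-02, -1.39878330e-04]), 'eef_pos': array([ 198.87058963, -592.47820562,  404.13844542]), 'tcp_rot': array([-3.14043976e+00, -1.16075894e-04,  3.23820021e-01]), 'ft_force': array([ 0.86283975,  0.09570417, -0.12578294]), 'moment': array([0.02339976, 0.00814972, 0.02851475]), 'opening': 0.9970592073051388}
scene 500.9748933669064 500.9748933669064 319.3498142981291 194.94388787621122 [ 2.12094172  0.72825374 -0.38328999] [-478.97834445  -89.14166673 1604.20198514]
top 372.2014063671564 372.2014063671564 326.4363347681579 200.15504189559536 [ 2.05444206 -2.14491979  0.24570637] [ 80.176781   602.00281908 968.45741314]
wrist 310.0198836642189 310.0198836642189 317.687001630571 206.13640546496833 [-2.37774526  1.70856198  0.21927088] [-623.91487809  -28.85269885  390.38517628]
```

View pics/scene0.png

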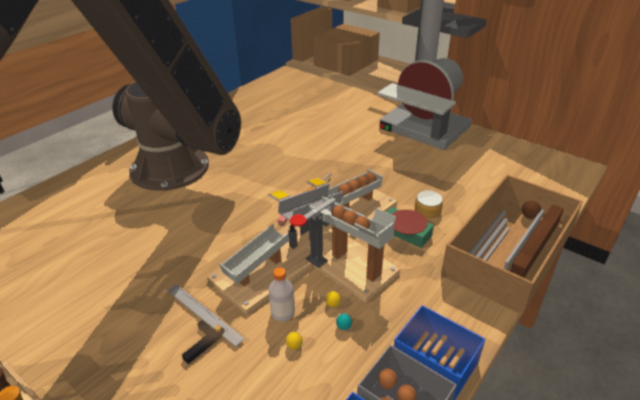

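View pics/top0.png

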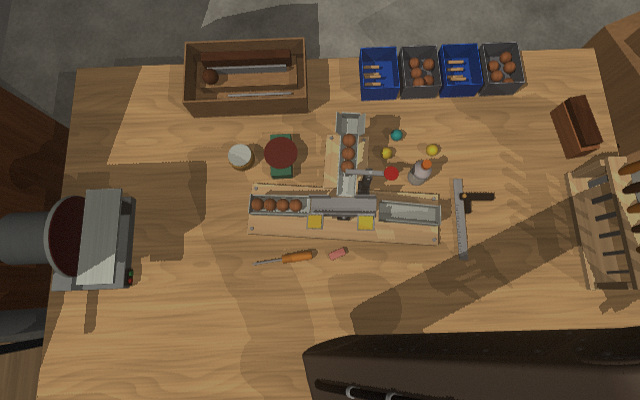

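View pics/wrist0.png

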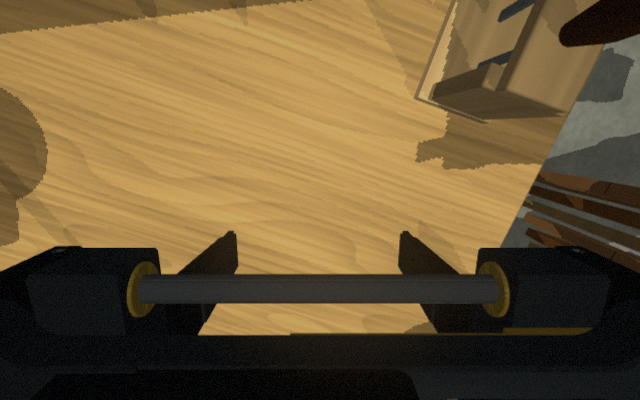

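The scene view shows yellow tabs at about (281,195) and (318,183) and the red pad at (299,220). The top view shows the tabs at (314,222) and (366,222) and the red pad at (391,173). The glue bottle stands close to the pad, at (420,170). Next I'll triangulate these points.

```bash
cat > h.py <<'E'
import numpy as np, cv2
def cam(c):
    K=np.array([[c["fx"],0,c["cx"]],[0,c["fy"],c["cy"]],[0,0,1]]);R=cv2.Rodrigues(np.array(c["rvec"]))[0]
    return K,R,np.array(c["tvec"]).reshape(3,1)
def tri(c1,p1,c2,p2):
    P=[]
    for c in(c1,c2):
        K,R,t=cam(c);P.append(K@np.hstack([R,t]))
    X=cv2.triangulatePoints(P[0],P[1],np.array(p1,float).reshape(2,1),np.array(p2,float).reshape(2,1));X=(X[:3]/X[3]).ravel()
    return X,[np.linalg.norm(proj(c,X)-p) for c,p in((c1,p1),(c2,p2))]
def proj(c,X):
    K,R,t=cam(c);x=K@(R@np.array(X,float).reshape(3,1)+t);return (x[:2]/x[2]).ravel()
def plane(c,p,z):
    K,R,t=cam(c);d=R.T@np.linalg.inv(K)@np.array([p[0],p[1],1.]);o=(-R.T@t).ravel();return o+d*(z-o[2])/d[2]
def blobs(img,col,box,amin=8):
    h=cv2.cvtColor(img,cv2.COLOR_RGB2HSV)
    H,S,V=h[...,0],h[...,1],h[...,2]
    m={'y':(H>20)&(H<32)&(S>190)&(V>110),'r':((H<4)|(H>175))&(S>190)&(V>110)}[col].astype(np.uint8)
    mm=np.zeros_like(m);x0,y0,x1,y1=box;mm[y0:y1,x0:x1]=m[y0:y1,x0:x1]
    n,l,s,ce=cv2.connectedComponentsWithStats(mm)
    return [(ce[i].round(1).tolist(),s[i].tolist()) for i in range(1,n) if s[i][4]>=amin]
E
python3 - <<'E'
from cell import env
from h import *
a=env.read_camera("scene");b=env.read_camera("top")
for col in 'yr':
    print(col,blobs(a["img"],col,(255,165,345,240)),blobs(b["img"],col,(295,150,420,240)))
def up(i,box,f,n):
    x0,y0,x1,y1=box;cv2.imwrite(n,cv2.resize(i[y0:y1,x0:x1,::-1],None,fx=f,fy=f,interpolation=cv2.INTER_CUBIC))
up(a["img"],(200,150,440,320),3.3,"pics/s1.png");up(b["img"],(230,100,480,275),3.2,"pics/t1.png")
E
```

```text
y [([316.7, 181.3], [310, 178, 15, 7, 60]), ([279.4, 194.1], [272, 191, 16, 8, 75])] []
r [([297.8, 220.1], [291, 215, 15, 11, 128])] [([390.6, 172.8], [384, 167, 14, 13, 145])]
```

```bash
ls pics
```

```text
s1.png
scene0.png
t1.png
top0.png
wrist0.png
```

View pics/s1.png

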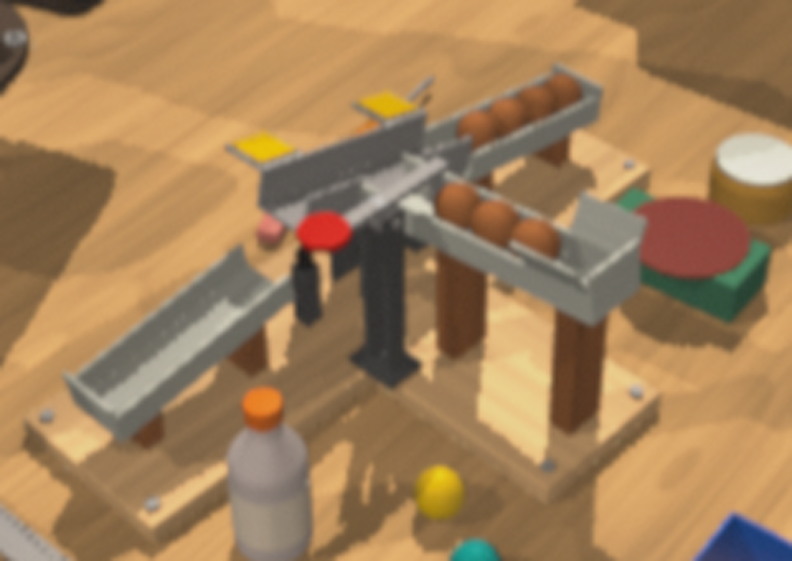

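View pics/t1.png

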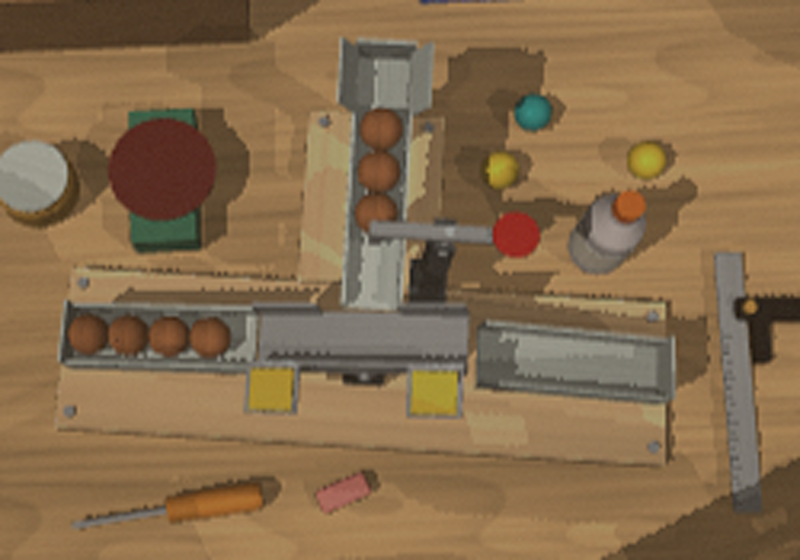

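```bash
python3 - <<'E'
from cell import env
from h import *
a=env.read_camera("scene");b=env.read_camera("top")
h=cv2.cvtColor(b["img"],cv2.COLOR_RGB2HSV)
for p in((314,222),(366,222)): print(h[p[1],p[0]],h[p[1]+2,p[0]+3], h[p[1]+14,p[0]+20])
E
```

```text
[ 23 178 166] [ 22 175 169] [ 16 110 162]
[ 25 175 169] [ 25 174 167] [ 17 106 169]
```

The crops show both tabs, the red pad, the three waiting balls and the empty right chute clearly. The glue bottle's cap is roughly 95 mm beyond the red pad.

```bash
sed -i "s/(S>190)&(V>110),'r'/(S>150)\&(V>110),'r'/" h.py; python3 - <<'E'
from cell import env
from h import *
a=env.read_camera("scene");b=env.read_camera("top")
sy=blobs(a["img"],'y',(255,165,345,205));ty=blobs(b["img"],'y',(300,205,380,240),40);print(sy,ty)
sy.sort(key=lambda q:q[0][0]); ty.sort(key=lambda q:-q[0][0])   # right tab first in both
sr=blobs(a["img"],'r',(280,205,320,235));tr=blobs(b["img"],'r',(375,160,405,185))
R,e=tri(a,sy[0][0],b,ty[0][0]);print("right tab",R,e)
L,e2=tri(a,sy[1][0],b,ty[1][0]);print("left tab",L,e2)
P,e3=tri(a,sr[0][0],b,tr[0][0]);print("pad",P,e3)
# fit yaw+origin 2D from right tab, left tab, pad
loc=np.array([[-46,-53],[-46,77],[79,-110]],float);W=np.array([R[:2],L[:2],P[:2]])
lc=loc-loc.mean(0);wc=W-W.mean(0)
th=np.arctan2((lc[:,0]*wc[:,1]-lc[:,1]*wc[:,0]).sum(),(lc*wc).sum())
Rm=np.array([[np.cos(th),-np.sin(th)],[np.sin(th),np.cos(th)]]);o=W.mean(0)-Rm@loc.mean(0)
print("yaw deg",np.degrees(th),"o",o,"res",(loc@Rm.T+o-W))
for n,q in {"press tab":(-46,-67),"pad":(79,-110),"end":(0,-255),"start":(-46,-53)}.items(): print(n,Rm@q+o)
for n,p in {"gluecap":(426,164),"eraser":(337,253)}.items(): print(n,plane(b,p,130 if 'glue' in n else 13))
E
```

```text
[([317.0, 181.5], [309, 178, 17, 8, 78]), ([279.5, 194.0], [271, 190, 18, 9, 97])] [([314.2, 221.1], [308, 215, 14, 13, 165]), ([365.4, 222.1], [358, 216, 15, 13, 180])]
right tab [523.28370315 -41.70367202 154.22162429] [np.float64(0.2504851685636194), np.float64(0.43682317553609595)]
left tab [536.57285328  87.86723757 124.0205071 ] [np.float64(0.2857718014902261), np.float64(0.5197774839243828)]
pad [ 642.53791662 -111.5105592   177.97481356] [np.float64(0.3663752650834278), np.float64(0.5756990480830019)]
yaw deg -5.800539783676877 o [574.67318584   6.29960391] res [[ 0.26853337 -0.07633036]
 [ 0.11792033 -0.31287158]
 [-0.3864537   0.38920194]]
press tab [522.13731714 -55.70831898]
pad [ 642.15146292 -111.12135726]
end [ 548.90144    -247.39473406]
start [523.55223652 -41.78000238]
gluecap [ 678.73597651 -216.51498567  130.        ]
eraser [462.305427    30.28205215  13.        ]
```

The triangulation agrees with the notes to under 1 mm, giving a yaw of -5.8° and an origin of (575, 6). I'll shut the jaws and go to above the right tab, turning the tool to yaw 1.47 so the jaw axis lies along the sorter's x.

```bash
cat > go.py <<'E'
import sys,numpy as np
from scipy.spatial.transform import Rotation as Ro
from cell import env
s=env.state();T=np.array([float(v) for v in sys.argv[1:4]]);yaw=float(sys.argv[4])
R=Ro.from_euler('xyz',s["tcp_rot"]);d=R.inv().apply(T-s["eef_pos"])/150
r=(R.inv()*Ro.from_euler('xyz',[np.pi,0,yaw])).as_rotvec()/(np.pi/4)
print("t",s["t"],"pos",s["eef_pos"].round(1),"yaw",s["tcp_rot"].round(3),"xyz",d.round(3),"r",r.round(3),"F",s["ft_force"].round(2))
E
python3 go.py 522 -56 400 1.47
```

```text
t 0.45 pos [ 198.9 -592.5  404.7] yaw [ 3.142 -0.     0.324] xyz [ 3.18  -2.706  0.032] r [ 0.    -0.    -1.459] F [ 0.22 -0.27 -0.26]
```

```bash
python3 -m pendant '[{"x":1,"y":-0.85,"z":-0.15,"rz":-0.7,"jaw":0},{"x":1,"y":-0.85,"z":-0.15,"rz":-0.7,"jaw":0},{"x":1,"y":-0.85,"z":-0.15,"rz":-0.7,"jaw":0},{"x":1,"y":-0.85,"z":-0.15,"rz":-0.7,"jaw":0},{"x":1,"y":-0.85,"z":-0.15,"rz":-0.7,"jaw":0}]'; python3 go.py 522 -56 420 1.47
```

```text
t 0.45 pos [ 198.9 -592.5  404.7] yaw [ 3.142 -0.     0.324] xyz [ 3.18  -2.706 -0.102] r [ 0.    -0.    -1.459] F [ 0.22 -0.27 -0.26]invalid input
```

```bash
python3 -m pendant '[{"x":1,"y":-0.85,"z":-0.15,"rx":0,"ry":0,"rz":-0.7,"jaw":0},{"x":1,"y":-0.85,"z":-0.15,"rx":0,"ry":0,"rz":-0.7,"jaw":0},{"x":1,"y":-0.85,"z":-0.15,"rx":0,"ry":0,"rz":-0.7,"jaw":0},{"x":1,"y":-0.85,"z":-0.15,"rx":0,"ry":0,"rz":-0.7,"jaw":0},{"x":1,"y":-0.85,"z":-0.15,"rx":0,"ry":0,"rz":-0.7,"jaw":0}]'; python3 go.py 522 -56 420 1.47
```

```text
t: 1.08
eef_pos: [300.8, -423.8, 427.6]
tcp_rot: [3.141, 0.001, 0.873]
ft_force: [0.5, 0.4, -0.2]
opening: 0.531
t 1.075 pos [ 300.8 -423.8  427.6] yaw [3.141e+00 1.000e-03 8.730e-01] xyz [ 2.827 -0.444  0.049] r [ 0.001  0.001 -0.76 ] F [ 0.53  0.39 -0.17]
```

```bash
python3 -m pendant '[{"x":1,"y":-0.16,"z":0,"rx":0,"ry":0,"rz":-0.4,"jaw":0},{"x":1,"y":-0.16,"z":0,"rx":0,"ry":0,"rz":-0.4,"jaw":0},{"x":1,"y":-0.16,"z":0,"rx":0,"ry":0,"rz":-0.4,"jaw":0},{"x":1,"y":-0.16,"z":0,"rx":0,"ry":0,"rz":-0.4,"jaw":0}]'; python3 go.py 522 -56 420 1.47
```

```text
t: 1.58
eef_pos: [378.9, -293.7, 427.0]
tcp_rot: [-3.142, 0.0, 1.188]
ft_force: [-0.9, 0.0, 0.5]
opening: 0.107
t 1.575 pos [ 378.9 -293.7  427. ] yaw [-3.142  0.     1.188] xyz [1.827 0.293 0.047] r [-0.     0.    -0.359] F [-0.87  0.01  0.53]
```

```bash
python3 -m pendant '[{"x":1,"y":0.16,"z":0,"rx":0,"ry":0,"rz":-0.36,"jaw":0},{"x":1,"y":0.16,"z":0,"rx":0,"ry":0,"rz":-0.36,"jaw":0},{"x":1,"y":0.16,"z":0,"rx":0,"ry":0,"rz":-0.36,"jaw":0},{"x":1,"y":0.16,"z":0,"rx":0,"ry":0,"rz":-0.36,"jaw":0}]'; python3 go.py 522 -56 420 1.47
```

```text
t: 2.08
eef_pos: [457.4, -164.0, 426.9]
tcp_rot: [-3.141, 0.0, 1.471]
ft_force: [0.1, -0.7, -0.9]
opening: 0.003
t 2.075 pos [ 457.4 -164.   426.9] yaw [-3.141  0.     1.471] xyz [0.759 0.357 0.046] r [-0.     0.     0.001] F [ 0.08 -0.73 -0.86]
```

```bash
python3 -m pendant '[{"x":0.76,"y":0.36,"z":0,"rx":0,"ry":0,"rz":0,"jaw":0},{"x":0.76,"y":0.36,"z":0.1,"rx":0,"ry":0,"rz":0,"jaw":0},{"x":0.76,"y":0.36,"z":0.35,"rx":0,"ry":0,"rz":0,"jaw":0},{"x":0.76,"y":0.36,"z":0.35,"rx":0,"ry":0,"rz":0,"jaw":0}]'; python3 go.py 522 -56 345 1.47
python3 - <<'E'
from cell import env
from h import *
a=env.read_camera("scene");b=env.read_camera("top");c=env.read_camera("wrist")
def up(i,box,f,n):
    x0,y0,x1,y1=box;cv2.imwrite(n,cv2.resize(i[y0:y1,x0:x1,::-1],None,fx=f,fy=f,interpolation=cv2.INTER_CUBIC))
up(a["img"],(200,150,440,320),3.3,"pics/s2.png");cv2.imwrite("pics/w2.png",c["img"][:,:,::-1])
print(proj(c,(523.5,-41.8,154)),proj(c,(522.1,-55.7,154)))
E
```

```text
t: 2.58
eef_pos: [521.9, -56.9, 372.7]
tcp_rot: [-3.137, -0.0, 1.469]
ft_force: [-0.8, -0.6, -0.5]
opening: 0.007
t 2.575 pos [521.9 -56.9 372.7] yaw [-3.137 -0.     1.469] xyz [0.006 0.001 0.184] r [-0.006 -0.    -0.001] F [-0.84 -0.62 -0.49]
[317.7387456  210.84561887] [317.76909531 230.48401813]
```

View pics/s2.png

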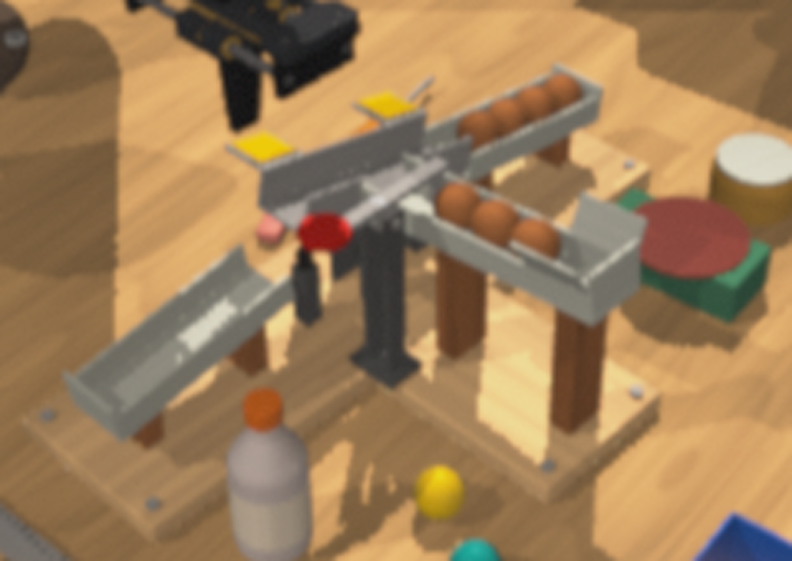

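View pics/w2.png

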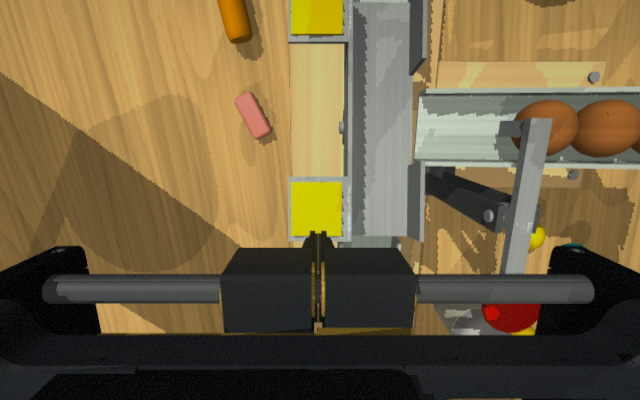

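The scene view shows the closed tip directly above the right tab. In the wrist view the tab is at (317,208) and the tip at (318,235), so it is centred across the tab. Pressing down gradually now.

```bash
python3 -m pendant '[{"x":0.01,"y":0,"z":0.12,"rx":0,"ry":0,"rz":0,"jaw":0},{"x":0.01,"y":0,"z":0.17,"rx":0,"ry":0,"rz":0,"jaw":0},{"x":0.01,"y":0,"z":0.21,"rx":0,"ry":0,"rz":0,"jaw":0},{"x":0.01,"y":0,"z":0.24,"rx":0,"ry":0,"rz":0,"jaw":0},{"x":0.01,"y":0,"z":0.27,"rx":0,"ry":0,"rz":0,"jaw":0},{"x":0.01,"y":0,"z":0.3,"rx":0,"ry":0,"rz":0,"jaw":0},{"x":0.01,"y":0,"z":0.33,"rx":0,"ry":0,"rz":0,"jaw":0},{"x":0.01,"y":0,"z":0.34,"rx":0,"ry":0,"rz":0,"jaw":0}]'
python3 - <<'E'
from cell import env
from h import *
a=env.read_camera("scene")
cv2.imwrite("pics/s3.png",cv2.resize(a["img"][150:320,200:440,::-1],None,fx=3.3,fy=3.3,interpolation=cv2.INTER_CUBIC))
E
```

```text
t: 3.72
eef_pos: [522.0, -53.7, 323.3]
tcp_rot: [-3.141, -0.0, 1.47]
ft_force: [0.3, -0.1, -0.3]
opening: 0.007
```

View pics/s3.png

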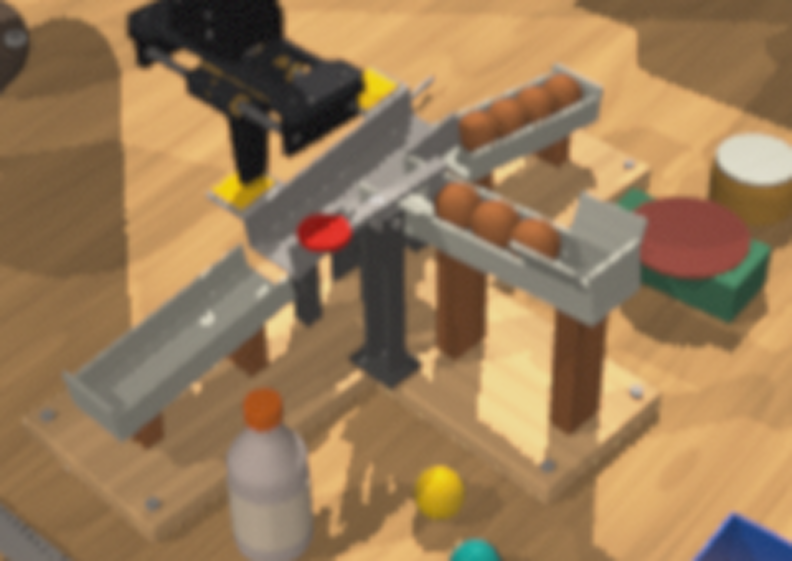

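The gate has tumbled to the right: its right tab is down at about (240,190), the left tab is up, and there is no contact force. I'll lift straight up and check the gate and the pad from overhead.

```bash
python3 -m pendant '[{"x":0,"y":0,"z":-0.35,"rx":0,"ry":0,"rz":0,"jaw":0},{"x":0,"y":0,"z":-0.7,"rx":0,"ry":0,"rz":0,"jaw":0},{"x":0,"y":0,"z":-0.7,"rx":0,"ry":0,"rz":0,"jaw":0}]'
python3 - <<'E'
from cell import env
from h import *
a=env.read_camera("scene")
print(blobs(a["img"],'y',(255,165,345,215)),blobs(a["img"],'r',(280,205,320,235)))
th=np.radians(-5.8);R=np.array([[np.cos(th),-np.sin(th)],[np.sin(th),np.cos(th)]])
o=np.array([574.7,6.3])
for q in((-46,-77,125),(-46,53,154)): print(proj(a,[*(R@q[:2]+o),q[2]]))
E
python3 go.py 642 -111.5 427 1.47
```

```text
t: 4.15
eef_pos: [522.1, -53.6, 432.0]
tcp_rot: [3.135, 0.001, 1.471]
ft_force: [-1.0, 0.9, -0.5]
opening: 0.01
[([309.8, 176.1], [302, 170, 17, 13, 125]), ([272.6, 207.8], [264, 201, 18, 14, 143])] [([297.8, 220.3], [290, 215, 16, 11, 127])]
[273.29573622 207.88193584]
[310.49833224 175.94624104]
t 4.2 pos [521.8 -53.6 429.8] yaw [3.139 0.    1.471] xyz [-0.304  0.836  0.021] r [0.004 0.    0.001] F [-0.05  0.24 -0.73]
```

The gate is fully down, with both tab centroids within 1 px of the +0.22 rad prediction. The lever pad is unchanged. Moving above the pad.

```bash
python3 -m pendant '[{"x":-0.3,"y":0.84,"z":0,"rx":0,"ry":0,"rz":0,"jaw":0},{"x":-0.3,"y":0.84,"z":0,"rx":0,"ry":0,"rz":0,"jaw":0},{"x":-0.3,"y":0.84,"z":0.1,"rx":0,"ry":0,"rz":0,"jaw":0},{"x":-0.3,"y":0.84,"z":0.2,"rx":0,"ry":0,"rz":0,"jaw":0},{"x":-0.3,"y":0.84,"z":0.2,"rx":0,"ry":0,"rz":0,"jaw":0}]'; python3 go.py 642 -111.5 365 1.47
python3 - <<'E'
from cell import env
from h import *
a=env.read_camera("scene");c=env.read_camera("wrist");cv2.imwrite("pics/w4.png",c["img"][:,:,::-1])
cv2.imwrite("pics/s4.png",cv2.resize(a["img"][150:320,200:440,::-1],None,fx=3.3,fy=3.3,interpolation=cv2.INTER_CUBIC))
E
```

```text
t: 4.82
eef_pos: [642.0, -110.6, 396.7]
tcp_rot: [-3.138, -0.001, 1.471]
ft_force: [1.1, -0.1, 0.2]
opening: 0.005
t 4.825 pos [ 642.  -110.6  396.7] yaw [-3.138e+00 -1.000e-03  1.471e+00] xyz [-0.006  0.002  0.211] r [-0.005 -0.001  0.001] F [ 1.09 -0.14  0.22]
```

View pics/s4.png

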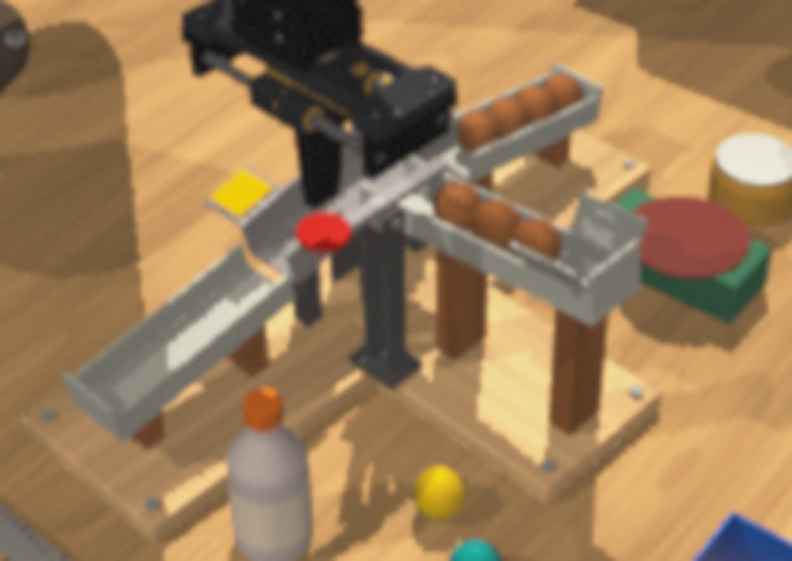

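View pics/w4.png

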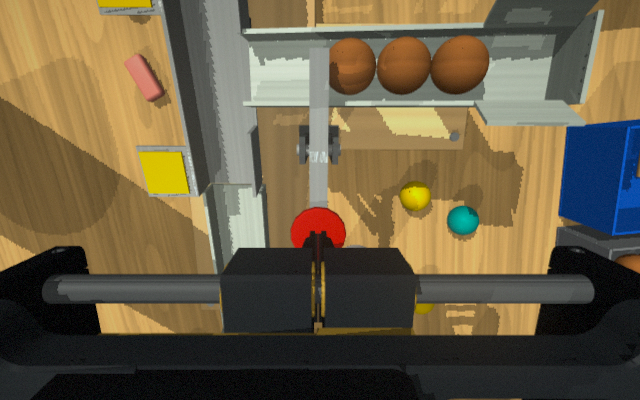

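In the wrist view the tip at (318,235) is over the red pad at (318,228), about 25 mm above it. Pressing in stages while watching the force.

```bash
python3 -m pendant '[{"x":-0.005,"y":0,"z":0.14,"rx":0,"ry":0,"rz":0,"jaw":0},{"x":-0.005,"y":0,"z":0.2,"rx":0,"ry":0,"rz":0,"jaw":0},{"x":-0.005,"y":0,"z":0.25,"rx":0,"ry":0,"rz":0,"jaw":0},{"x":-0.005,"y":0,"z":0.29,"rx":0,"ry":0,"rz":0,"jaw":0},{"x":-0.005,"y":0,"z":0.31,"rx":0,"ry":0,"rz":0,"jaw":0}]'
python3 - <<'E'
from cell import env
from h import *
a=env.read_camera("scene");print(env.state()["ft_force"],env.state()["eef_pos"])
cv2.imwrite("pics/s5.png",cv2.resize(a["img"][150:320,200:440,::-1],None,fx=3.3,fy=3.3,interpolation=cv2.INTER_CUBIC))
E
```

```text
t: 5.55
eef_pos: [642.8, -112.7, 352.9]
tcp_rot: [3.14, 0.002, 1.47]
ft_force: [-2.1, -7.0, 3.9]
opening: 0.001
[-1.18675035 -7.28904145  3.30767211] [ 642.75572339 -112.73768631  352.64906064]
```

View pics/s5.png

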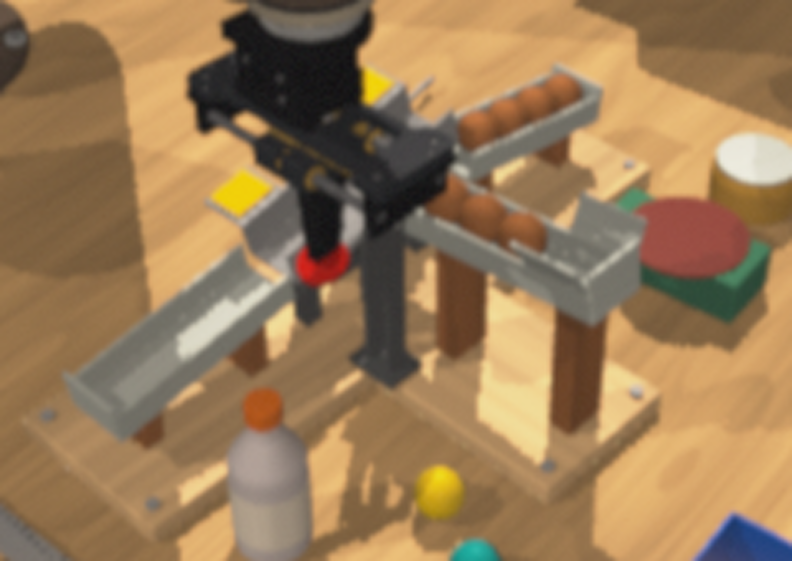

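The lever is tilted and the lowest ball seems to be starting to move. I'll hold and watch.

```bash
python3 -m pendant '[{"x":0,"y":0,"z":0,"rx":0,"ry":0,"rz":0,"jaw":0},{"x":0,"y":0,"z":0,"rx":0,"ry":0,"rz":0,"jaw":0},{"x":0,"y":0,"z":0,"rx":0,"ry":0,"rz":0,"jaw":0},{"x":0,"y":0,"z":0,"rx":0,"ry":0,"rz":0,"jaw":0}]'
python3 - <<'E'
from cell import env
from h import *
a=env.read_camera("scene");c=env.read_camera("wrist");cv2.imwrite("pics/w6.png",c["img"][:,:,::-1])
cv2.imwrite("pics/s6.png",cv2.resize(a["img"][150:320,200:440,::-1],None,fx=3.3,fy=3.3,interpolation=cv2.INTER_CUBIC))
E
```

```text
t: 6.1
eef_pos: [642.7, -112.7, 353.2]
tcp_rot: [3.14, 0.002, 1.47]
ft_force: [-2.1, -6.1, 4.0]
opening: 0.004
```

View pics/s6.png

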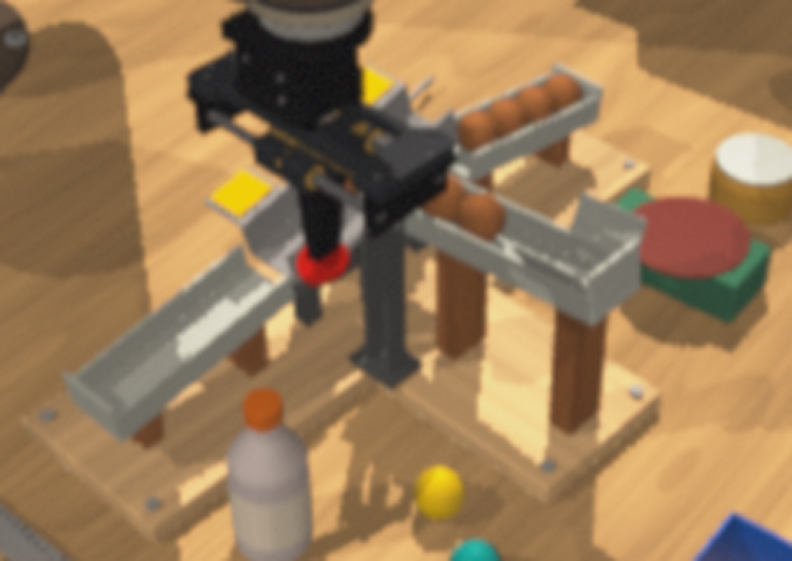

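View pics/w6.png

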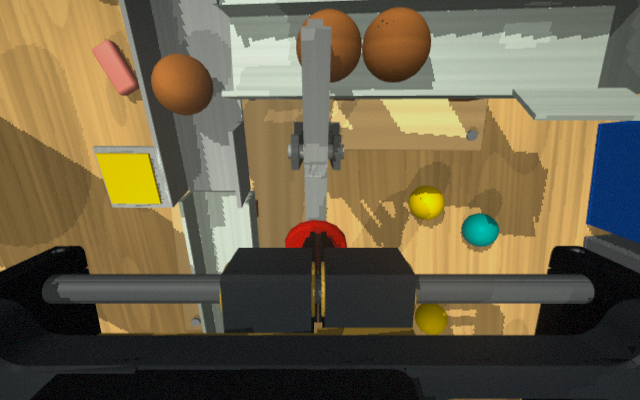

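The first ball is on the gate at wrist (182,85), and the other two are running under the raised lever. I'll keep holding.

```bash
python3 -m pendant '[{"x":0,"y":0,"z":0,"rx":0,"ry":0,"rz":0,"jaw":0},{"x":0,"y":0,"z":0,"rx":0,"ry":0,"rz":0,"jaw":0},{"x":0,"y":0,"z":0,"rx":0,"ry":0,"rz":0,"jaw":0},{"x":0,"y":0,"z":0,"rx":0,"ry":0,"rz":0,"jaw":0},{"x":0,"y":0,"z":0,"rx":0,"ry":0,"rz":0,"jaw":0},{"x":0,"y":0,"z":0,"rx":0,"ry":0,"rz":0,"jaw":0},{"x":0,"y":0,"z":0,"rx":0,"ry":0,"rz":0,"jaw":0},{"x":0,"y":0,"z":0,"rx":0,"ry":0,"rz":0,"jaw":0},{"x":0,"y":0,"z":0,"rx":0,"ry":0,"rz":0,"jaw":0},{"x":0,"y":0,"z":0,"rx":0,"ry":0,"rz":0,"jaw":0}]'
python3 - <<'E'
from cell import env
from h import *
a=env.read_camera("scene");c=env.read_camera("wrist");cv2.imwrite("pics/w7.png",c["img"][:,:,::-1])
cv2.imwrite("pics/s7.png",cv2.resize(a["img"][150:320,200:440,::-1],None,fx=3.3,fy=3.3,interpolation=cv2.INTER_CUBIC))
E
```

```text
t: 7.45
eef_pos: [642.7, -112.7, 353.2]
tcp_rot: [3.14, 0.002, 1.47]
ft_force: [-2.7, -6.9, 2.5]
opening: 0.004
```

View pics/s7.png

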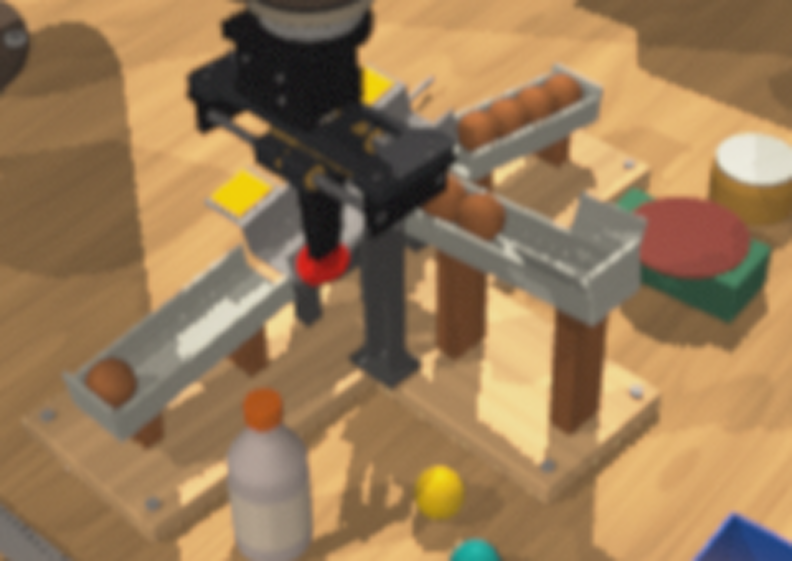

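View pics/w7.png

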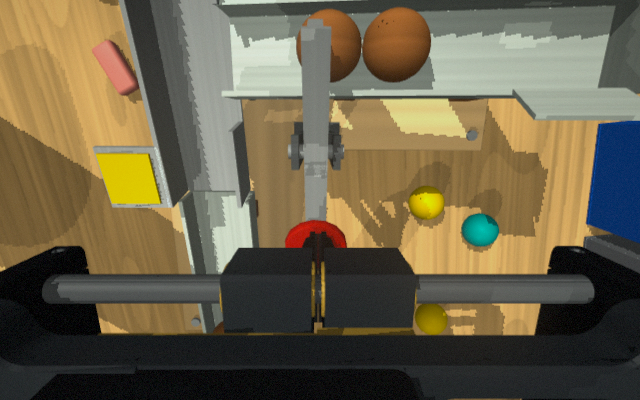

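One ball has reached the right chute's end. The second has stopped under the stop finger, so the press isn't quite deep enough. I'll press 5 mm deeper.

```bash
python3 -m pendant '[{"x":0,"y":0,"z":0.02,"rx":0,"ry":0,"rz":0,"jaw":0},{"x":0,"y":0,"z":0.035,"rx":0,"ry":0,"rz":0,"jaw":0},{"x":0,"y":0,"z":0.035,"rx":0,"ry":0,"rz":0,"jaw":0},{"x":0,"y":0,"z":0.035,"rx":0,"ry":0,"rz":0,"jaw":0},{"x":0,"y":0,"z":0.035,"rx":0,"ry":0,"rz":0,"jaw":0}]'
python3 - <<'E'
from cell import env
from h import *
c=env.read_camera("wrist");cv2.imwrite("pics/w8.png",c["img"][:,:,::-1])
E
```

```text
t: 8.18
eef_pos: [642.7, -112.7, 348.7]
tcp_rot: [3.139, 0.002, 1.47]
ft_force: [-2.6, -7.2, 9.8]
opening: 0.003
```

View pics/w8.png

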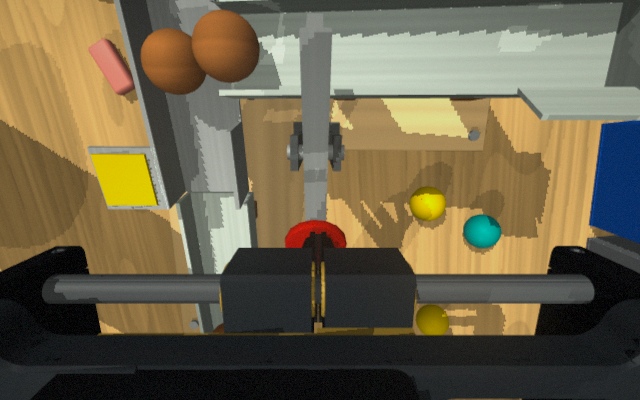

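Both remaining balls have gone under the finger and are at the gate, at (172,60) and (225,45). I'll wait for them to run down before letting go.

```bash
python3 -m pendant '[{"x":0,"y":0,"z":0,"rx":0,"ry":0,"rz":0,"jaw":0},{"x":0,"y":0,"z":0,"rx":0,"ry":0,"rz":0,"jaw":0},{"x":0,"y":0,"z":0,"rx":0,"ry":0,"rz":0,"jaw":0},{"x":0,"y":0,"z":0,"rx":0,"ry":0,"rz":0,"jaw":0},{"x":0,"y":0,"z":0,"rx":0,"ry":0,"rz":0,"jaw":0},{"x":0,"y":0,"z":0,"rx":0,"ry":0,"rz":0,"jaw":0},{"x":0,"y":0,"z":0,"rx":0,"ry":0,"rz":0,"jaw":0},{"x":0,"y":0,"z":0,"rx":0,"ry":0,"rz":0,"jaw":0},{"x":0,"y":0,"z":0,"rx":0,"ry":0,"rz":0,"jaw":0},{"x":0,"y":0,"z":0,"rx":0,"ry":0,"rz":0,"jaw":0}]'
python3 - <<'E'
from cell import env
from h import *
a=env.read_camera("scene")
cv2.imwrite("pics/s9.png",cv2.resize(a["img"][150:320,200:440,::-1],None,fx=3.3,fy=3.3,interpolation=cv2.INTER_CUBIC))
E
```

```text
t: 9.48
eef_pos: [642.7, -112.7, 348.7]
tcp_rot: [3.139, 0.002, 1.47]
ft_force: [-4.3, -6.1, 9.6]
opening: 0.002
```

View pics/s9.png

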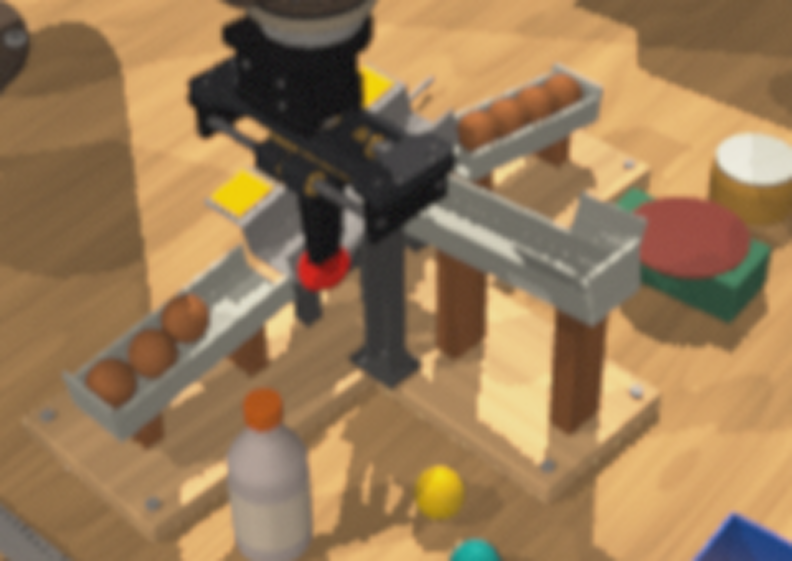

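All three balls lie in the right chute, at (110,380), (150,352) and (185,317) in the crop, and the feed chute is empty. Letting go with a straight lift.

```bash
python3 -m pendant '[{"x":0,"y":0,"z":-0.08,"rx":0,"ry":0,"rz":0,"jaw":0},{"x":0,"y":0,"z":-0.16,"rx":0,"ry":0,"rz":0,"jaw":0},{"x":0,"y":0,"z":-0.26,"rx":0,"ry":0,"rz":0,"jaw":0},{"x":0,"y":0,"z":-0.5,"rx":0,"ry":0,"rz":0,"jaw":0},{"x":0,"y":0,"z":-0.85,"rx":0,"ry":0,"rz":0,"jaw":0},{"x":0,"y":0,"z":-0.85,"rx":0,"ry":0,"rz":0,"jaw":0},{"x":0,"y":0,"z":-0.85,"rx":0,"ry":0,"rz":0,"jaw":0},{"x":0,"y":0,"z":-0.85,"rx":0,"ry":0,"rz":0,"jaw":0}]'
python3 - <<'E'
from cell import env
from h import *
a=env.read_camera("scene");b=env.read_camera("top")
cv2.imwrite("pics/s10.png",cv2.resize(a["img"][150:320,200:440,::-1],None,fx=3.3,fy=3.3,interpolation=cv2.INTER_CUBIC))
cv2.imwrite("pics/t10.png",b["img"][:,:,::-1])
print(blobs(a["img"],'y',(255,165,345,215)),blobs(a["img"],'r',(280,205,320,245)),env.state()["ft_force"])
E
```

```text
t: 10.52
eef_pos: [642.8, -111.9, 473.2]
tcp_rot: [-3.139, -0.0, 1.471]
ft_force: [0.4, 0.1, 0.1]
opening: 0.006
[([309.7, 176.2], [301, 171, 18, 12, 124]), ([272.6, 207.7], [264, 201, 18, 14, 144])] [([297.6, 220.2], [290, 215, 16, 11, 125])] [0.53373682 0.39849695 1.36168897]
```

View pics/s10.png

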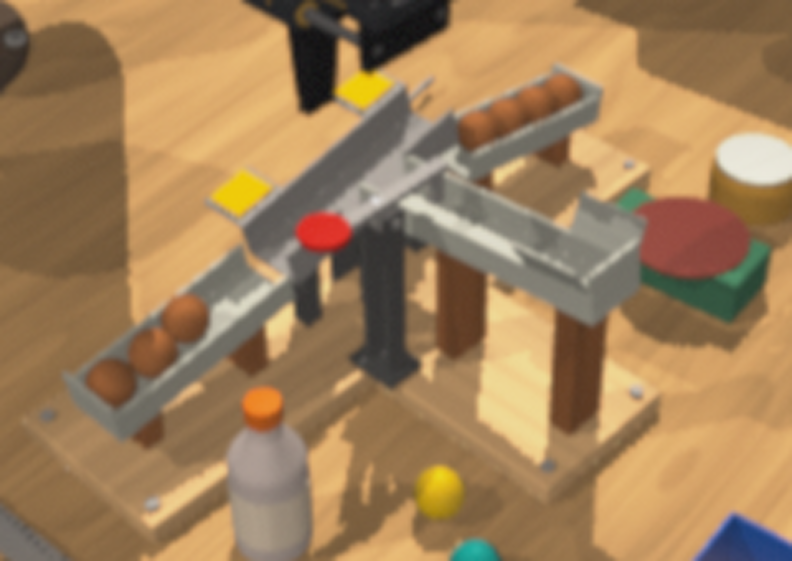

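View pics/t10.png

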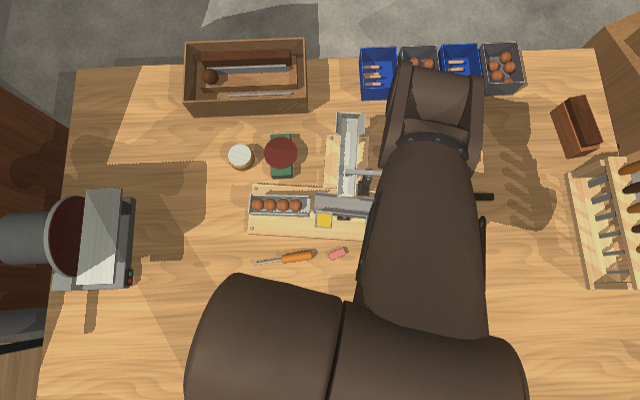

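The balls are at rest in the right chute. The pad is back at (297.6,220.2) (start: (297.8,220.1)), the gate tabs are where the full-right angle puts them, and the arm is clear. Handing in.

```bash
python3 -c "
from cell import env
print(env.job_done())"
```

```text
the job is handed in; nothing more can be done
None
```

I pushed the gate over to the right with the closed fingertips and pressed the red pad until all three balls ran into the right chute. I then let go, lifted clear and handed the job in at about 10.6 s; no verdict was reported.

- **One correction:** the first press was slightly too shallow, so only one ball got through and the second stopped under the stop finger. Pressing about 4.5 mm deeper released the other two.
- **Forces during the press:** I read about 7 N sideways and up to 10 N vertically, against the 2 to 4 N the notes give. I took this to be finger contact with the tilted pad and end of travel, because the gripper body should have been well above the lever, but I didn't confirm it.
- **Last checks:**
  - The gate tabs are within 1 px of the fully-right prediction.
  - The red pad is back within 0.3 px of its start.
  - In the last picture the three balls lie at the lower end of the right chute, where they also were about 1 s before.
  - The four stored balls and the visible loose items look unmoved.
  - The wrist force is near zero.
- **Not checked:** in the last overhead picture the arm hid the right chute, the glue bottle and most of the square. The scene camera showed the chute and the bottle; the square I saw only in part. The stored balls and loose items were judged by eye, not measured.

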